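# Find the hidden drawer catch and press it

### The arm

A 6-joint arm with a two-finger parallel gripper is mounted at the origin on a cart in front of the work surface, level with it; the furniture and walls round the work are solid. World frame = base frame: x ahead of the robot, y to its left, z up, the work surface at z = 0. Lengths are in mm, angles in rad, forces in N, time in s.
With the tool pointing down it reaches from about 300 to 775 mm from the base axis. Payload 14.6 kg.
Tool frame: the origin (TCP) lies between the finger pads; the fingertips stand 11 mm ahead of it and the grasp point (between the pads) lies 8 mm behind it; z points along the fingers, y is the direction in which the jaws open and shut (so a half turn about z gives the same grasp; the last joint's range is limited). The gripper opens to 94 mm and grips with 3 to 60 N. Pads are 16 mm wide; open, the fingers measure 119 mm over their backs; the gripper's body (75 mm by 177 mm) begins 78 mm behind the grasp point.
Start: joints at [-0.067, 0.3, 1.521, -0, 1.321, -0.067], TCP at [549.99, -0.002, 216.446] pointing down, gripper open.
Joint ranges: [-3.03, 3.03], [-0.79, 2.21], [0.23, 2.52], [-1.04, 4.18], [0, 3.07], [-2.55, 2.55]. Speed limits (rad/s): [2.22, 2.22, 2.57, 3.14, 3.14, 3.14].

### API

Orientations are given as [roll, pitch, yaw] about the fixed x, y, z axes, in that order (R = Rz(yaw) Ry(pitch) Rx(roll)).
In Python, from cell import * gives the robot as it stands.
- The arm moves only by the tool arm_command, never from a script. Its argument "deltas" is a list of rows, each an object with "xyz": the shift along the world's x, y, z in m, a list of three; "turn": the turn, a rotation vector about the world's x, y, z in rad, a list of three. A call has 1 to 12 rows; each row shifts and turns the commanded pose from where the row before left it; what a row does not reach is not made up. A row lasts 1/8 s, in which the tool goes at most 62.5 mm and 10.7 degrees, less where a joint would pass 70% of its speed; a pose out of reach is approached as far as the arm can. A call with a gripper value outside its range is refused whole. "gripper" is the closure, from 0 (fully open) to 1 (shut), set as the call begins (left out, the last holds). The fingers move at their own pace and stop on an object; "force" is the grip in N (left out, the last holds). Time passes only in rows, so rows that do not move let the fingers close. It gives the time, the measured TCP pose, the force and the opening at its end, in the units of the state.
- read_state(): the state, without advancing time (a new reading comes with each control period).
- camera(name): name is "scene" or "side" or "wrist"; returns a dict with "color" (480x640x3 uint8, red, green, blue), "fx", "fy", "cx", "cy" (pixels), "k1" (the pictures are not rectified: a ray, as slopes to the right and down, at radius r is drawn at 1 + k1 r^2 times it, then the intrinsics apply), "rvec" (rotation vector, rad) and "tvec" (3), from world to camera coordinates, as OpenCV has them; the wrist camera has in their place "mount" (4x4, takes a point from camera to tool coordinates, whose origin is the TCP and whose axes are the flange's). Camera axes: x right, y down, z forward; pixel columns grow to the right and rows downward; lengths in mm; the calibration is good to about 2 mm. A picture is of the moment at which its call begins: read the wrist's pose just before it. There is no depth.
- sign_off(): hands the job in, once; it reports no verdict.
The state is a dict: "clock": time; "joints": joint angles; "qd": joint speeds; "effort": joint torques, N m; "eef_pos": TCP position; "eef_rot": TCP orientation; "wrist_force": force on the tool from outside, world axes, zero at the start; "moment": the same for the moment, N m; "finger_gap": finger opening in mm.
Only numpy, scipy, OpenCV 4.12 (cv2) and the standard library are available. Lean on these libraries where they do the work, as an engineer would, in place of code of your own. Each camera call takes 0.05 s, during which the arm holds its last target.

### The job

The low grey case on the worktop has a handleless front drawer, kept shut by a catch that is hidden under one of the six identical flush discs in its flat top panel. Feel over the discs with a fingertip until you find the one that gives, press it down so that the drawer springs open, then let it come up again and move clear. Only press with the fingers: do not pick anything up, and leave the loose things round the case where they stand.

Things in the scene. Friction and masses are not known exactly. Their poses are not given: they have to be found in the camera images.
- case: Low grey case with aluminium top panel and drawer front, 160 (x) x 230 (y) x 62 mm high, fixed to the worktop. Origin: centre of its underside, on the worktop; z up, -x out through the drawer front, y along its width. The panel has six holes, 51 mm wide, at x = -30 or +30 mm and y = -60, 0 or +60 mm in this frame. In each lies a plain aluminium disc, 49 mm wide.
- panel (a point): Centre of the case's flat top panel, 62 mm above the case's origin, axes as the case's. The disc tops lie 1 mm below the panel. All six discs look alike: five are solid blanks that do not move; one, a different one each time, is the catch. The fingertip must follow it into the hole: press near a disc's centre with shut fingers or one finger, tip within 49 mm.
- catch (a joint): How far the one moving disc is pressed down, m: 0 up, 0.005 fully down. A spring resists it with 1.5 N at first, 4.5 N fully down, and brings it back up. The drawer is let go at about 0.003. The reading does not tell which disc it is.
- drawer (a joint): How far the drawer has slid out of the case's front (along the case's -x), m: 0 shut, 0.05 fully out. While the catch is up a hook holds it shut; once let go, a spring pushes it fully out in under half a second and it stays there.
- vessel: Loose grey conical metal vessel, 68 mm wide, 88 mm high, standing beside the case's left (+y) end; origin at the centre of its underside. To be left alone.
- dish: Loose small translucent whitish dish with lid, 55 mm wide, 11 mm high, on the worktop beside the case's right (-y) end; origin at the centre of its underside. To be left alone.
- ferrule: Loose grey metal disc with a flange, 75 mm wide, 6 mm high, lying on the worktop to the right of the case; origin at the centre of its underside. To be left alone.

How it is judged (in metres and radians):
On the way, in this order (a step that is already met when the one before it is completed fails the run):
1. the disc that gives is pressed down while the drawer is still shut (value of joint catch above 0.002 m and value of joint drawer below 0.01 m).
2. the drawer springs open (value of joint drawer above 0.04 m), for 0.2 s.
At the end, for the whole second after the job is handed in: The drawer stands at least 40 mm out of the case, the catch disc is up again (less than 1.5 mm down), and the vessel, dish and ferrule are within 30 mm of where they stood (value of joint drawer above 0.04 m and value of joint catch below 0.0015 m and distance of each of vessel, dish, ferrule from where it was at the start of the episode below 0.03 m); the robot touches nothing.
It fails at once if the vessel, dish or ferrule is moved by more than 30 mm, or picked up (distance of any of vessel, dish, ferrule from where it was at the start of the episode above 0.03 m).
It fails at once if the vessel is knocked over (angle between vessel's own z axis and vertical above 0.5 rad).
It also fails if it takes over 58 s, if anything falls off the work surface, if the arm or the gripper's body presses on something with over 40 N, if the wrist force passes 120 N, or if a joint passes its speed limit or range.

## Working session

There is one attempt and no reset: what is moved stays moved. The work goes in short steps, Python scripts to look and compute and a tool call to move; the robot and the scene stay as the last step left them, time stands still between calls to the robot, and variables do not carry over. Pictures are saved under pics/ and viewed, and the job is handed in when it is done.

Besides the shell and the picture viewer there is one more tool, called after "Emit:" as name([rows], argument=value, ...), one row to a line, values as JSON. arm_command: Moves the arm, as the interface text tells. Its arguments: {"type":"object","properties":{"deltas":{"type":"array","items":{"type":"object","properties":{"xyz":{"type":"array","items":{"type":"number"}},"turn":{"type":"array","items":{"type":"number"}}}}},"gripper":{"type":"number"},"force":{"type":"number"}},"required":["deltas"]}

```bash
mkdir -p pics; python3 - <<'E'
from cell import *
import cv2
print(read_state())
for n in ["scene","side","wrist"]:
    c=camera(n); cv2.imwrite(f"pics/{n}0.png",c["color"][:,:,::-1])
    print(n,{k:v for k,v in c.items() if k!="color"})
E
```

```text
{'clock': 0.0, 'joints': array([-6.66114726e-02,  3.00485407e-01,  1.52160440e+00, -1.50739557e-06,
        1.32069303e+00, -6.65942726e-02]), 'qd': array([ 8.28214277e-05, -8.75213841e-04,  3.28626069e-03, -3.43018151e-03,
        1.17594934e-03,  5.35032711e-04]), 'effort': array([-1.53750298e-03, -5.31805658e+01, -3.52735734e+01,  7.07558286e-02,
        2.43994006e-02, -4.79655944e-05]), 'eef_pos': array([5.49741706e+02, 7.60745950e-03, 2.15868610e+02]), 'eef_rot': array([-3.14040501e+00, -7.77441293e-05,  1.57077945e+00]), 'wrist_force': array([-0.67284021,  0.51619818,  0.44183839]), 'moment': array([ 0.02790409, -0.01006652,  0.00876823]), 'finger_gap': 93.91586368650212}
scene {'fx': 552.332263351923, 'fy': 552.332263351923, 'cx': 322.33909890768155, 'cy': 232.49786123529765, 'k1': -0.051720423902704454, 'rvec': array([ 0.96445814, -2.56050986,  0.96557328]), 'tvec': array([ 462.13787737,  163.40588147, 1124.78617889])}
side {'fx': 515.8114580629211, 'fy': 515.8114580629211, 'cx': 311.7442654469721, 'cy': 239.96905911476568, 'k1': -0.026721115970531176, 'rvec': array([ 2.15018037, -0.123299  ,  0.08926703]), 'tvec': array([-436.3694896 ,  181.97896265,  774.05878153])}
wrist {'fx': 335.9767466479441, 'fy': 335.9767466479441, 'cx': 321.92646347744943, 'cy': 240.8001866668219, 'k1': -0.05963159942942858, 'mount': array([[ 1.34372504e-03, -9.58933673e-01, -2.83627231e-01,
         8.26209931e+01],
       [ 9.99999090e-01,  1.32278344e-03,  2.65356157e-04,
        -2.87059711e-01],
       [ 1.20718450e-04, -2.83627329e-01,  9.58934577e-01,
        -1.69042698e+02],
       [ 0.00000000e+00,  0.00000000e+00,  0.00000000e+00,
         1.00000000e+00]])}
```

View pics/scene0.png

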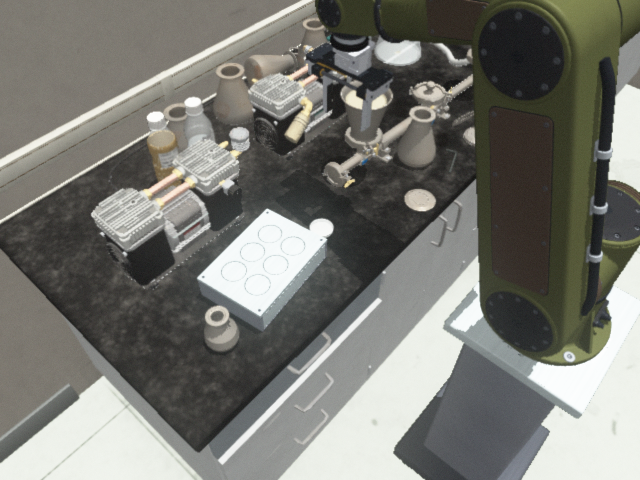

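View pics/side0.png

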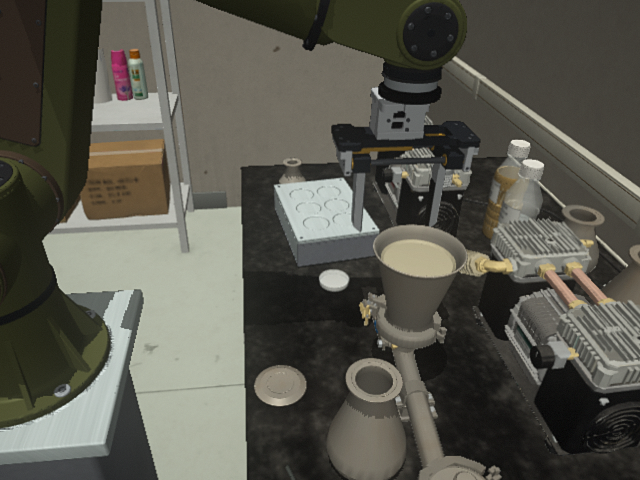

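View pics/wrist0.png

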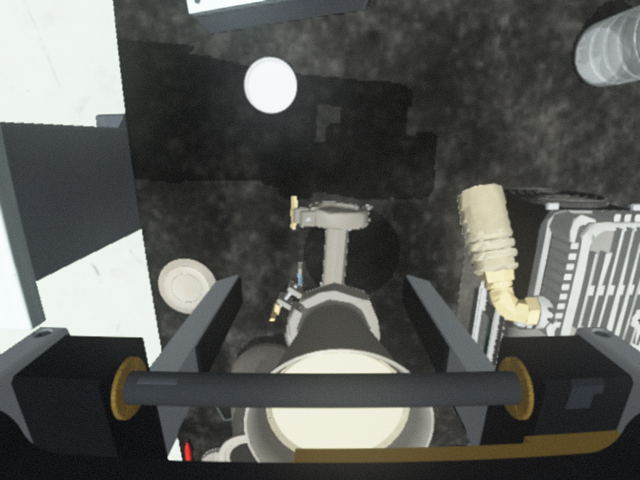

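The scene view shows the case at about (265,265), the six disc rings on it, the vessel at (221,330) and the dish at (321,229). The side view shows the panel at about (325,208). A tall funnel stands near the gripper. Next I'll measure the panel in both views.

```bash
cat > h.py <<'E'
import numpy as np, cv2
from cell import *
def ray(c,uv):
    K=np.array([[c["fx"],0,c["cx"]],[0,c["fy"],c["cy"]],[0,0,1]])
    p=cv2.undistortPoints(np.array(uv,float).reshape(-1,1,2),K,np.array([c["k1"],0,0,0,0])).reshape(-1,2)
    R=cv2.Rodrigues(c["rvec"])[0]; d=np.c_[p,np.ones(len(p))]@R
    return -R.T@c["tvec"],d
def plane(c,uv,z):
    o,d=ray(c,uv); return o+d*((z-o[2])/d[:,2])[:,None]
E
python3 - <<'E'
from h import *
for n,box,s in [("scene",(185,200,345,355),4),("side",(260,165,400,275),5)]:
    c=camera(n); im=c["color"][:,:,::-1]; x0,y0,x1,y1=box
    cv2.imwrite(f"pics/z_{n}.png",cv2.resize(im[y0:y1,x0:x1],None,fx=s,fy=s,interpolation=cv2.INTER_CUBIC))
E
```

```text
(no output)
```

View pics/z_scene.png

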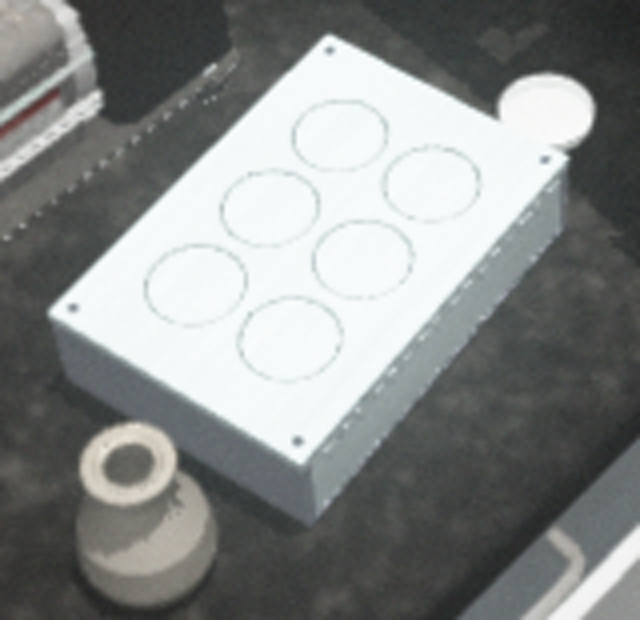

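View pics/z_side.png

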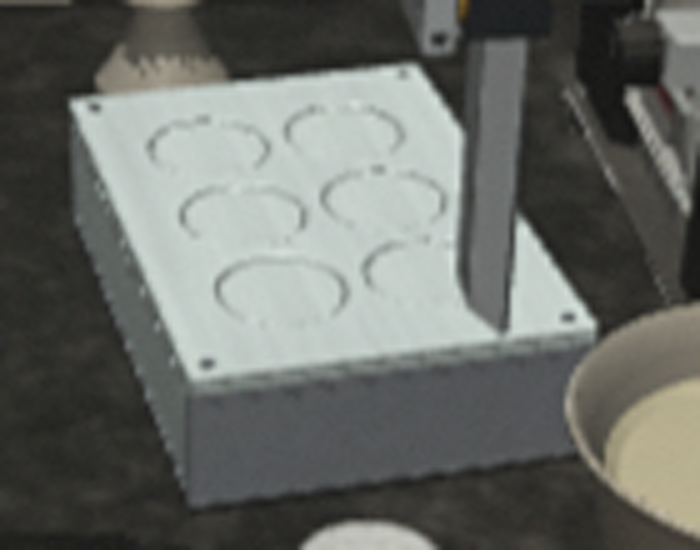

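The scene zoom shows six ring centres at (340,135), (432,184), (270,208), (363,259), (196,285) and (291,338). The side zoom shows five of them clearly, at (209,150), (344,134), (243,216), (384,202) and (282,293). The drawer front is the long side that faces the robot.

```bash
python3 - <<'E'
from h import *
S=np.array([(340,135),(432,184),(270,208),(363,259),(196,285),(291,338)])/4.-.375+[185,200]
D=np.array([(282,293),(209,150),(243,216),(344,134),(384,202)])/5.-.4+[260,165]
np.set_printoptions(precision=1,suppress=True)
cs,cd=camera("scene"),camera("side")
# model: order xfar,near by y -60,0,60
M=np.array([(30,-60),(-30,-60),(30,0),(-30,0),(30,60),(-30,60)])
def fit(P,M):
    a=M-M.mean(0);b=P-P.mean(0);th=np.arctan2((a[:,0]*b[:,1]-a[:,1]*b[:,0]).sum(),(a*b).sum())
    R=np.array([[np.cos(th),-np.sin(th)],[np.sin(th),np.cos(th)]]); t=P.mean(0)-R@M.mean(0)
    return th,t,M@R.T+t-P
P=plane(cs,S,62)[:,:2];print(P);print(fit(P,M))
Q=plane(cd,D,62)[:,:2];M2=np.array([(-30,-60),(-30,60),(-30,0),(30,60),(30,0)]);print(Q);print(fit(Q,M2))
# vessel rim: top z88, dish
V=plane(cs,np.array([(128,463)])/4.+[185,200],88);print("vessel",V)
print("dish",plane(cs,np.array([(546,110)])/4.+[185,200],11))
th,t,_=fit(P,M)
th2,t2,_=fit(Q,M2)
th=(th+th2)/2;t=(t+t2)/2
R=np.array([[np.cos(th),-np.sin(th)],[np.sin(th),np.cos(th)]]);print(th,t);print(M@R.T+t)
E
```

```text
[[536.  260.4]
 [476.1 252.7]
 [527.9 320.1]
 [468.4 312.1]
 [519.8 379.8]
 [460.6 371.1]]
(np.float64(0.13348142015332434), array([498.1, 316. ]), array([[-0.2,  0.2],
       [ 0.3, -0.1],
       [-0. , -0.1],
       [-0. , -0.1],
       [ 0.1, -0.3],
       [-0.1,  0.4]]))
[[478.1 250.3]
 [462.3 368.8]
 [470.1 311.4]
 [521.8 377.8]
 [529.3 317.4]]
(np.float64(0.13086351179536773), array([499.8, 314. ]), array([[-0.2,  0.4],
       [-0.1,  0.8],
       [-0. , -1.3],
       [-0. , -0.4],
       [ 0.3,  0.5]]))
vessel [[450.1 482.1  88. ]]
dish [[493.8 140.   11. ]]
0.13217246597434604 [499. 315.]
[[536.6 259.5]
 [477.2 251.6]
 [528.7 319. ]
 [469.2 311.1]
 [520.8 378.5]
 [461.3 370.6]]
```

Both views agree: the case centre is at about (499,315) and its yaw is 0.13. I'll rise clear of the funnel, shut the fingers, turn the gripper so its body lies along y, and go above the first disc.

Emit:
arm_command([
  {"xyz": [0,0,0.03],"turn": [0,0,0]},
  {"xyz": [0,0,0.03],"turn": [0,0,0]},
  {"xyz": [-0.008,0.028,0],"turn": [0,0,0.17]},
  {"xyz": [-0.008,0.028,0],"turn": [0,0,0.17]},
  {"xyz": [-0.008,0.028,0],"turn": [0,0,0.17]},
  {"xyz": [-0.008,0.028,0],"turn": [0,0,0.17]},
  {"xyz": [-0.008,0.028,0],"turn": [0,0,0.17]},
  {"xyz": [-0.008,0.028,0],"turn": [0,0,0.17]},
  {"xyz": [-0.008,0.028,0],"turn": [0,0,0.17]},
  {"xyz": [-0.008,0.028,0],"turn": [0,0,0.17]},
  {"xyz": [-0.009,0.028,0],"turn": [0,0,0.17]},
  {"xyz": [0,0,0],"turn": [0,0,0]},
], gripper=1, force=20)

```text
clock: 1.85
eef_pos: [476.4, 253.2, 276.3]
eef_rot: [-3.142, -0.0, 3.103]
wrist_force: [-0.9, -0.8, 0.6]
finger_gap: 0.5
```

Now I'll come down to just above the disc, at TCP z ≈ 84, and check by camera.

Emit:
arm_command([
  {"xyz": [0,0,-0.05]},
  {"xyz": [0,0,-0.05]},
  {"xyz": [0,0,-0.05]},
  {"xyz": [0,0,-0.03]},
  {"xyz": [0,0,-0.012]},
  {"xyz": [0,0,0]},
  {"xyz": [0,0,0]},
])

```text
validation failed for argument at $.de...
```

```bash
python3 - <<'E'
from h import *
s=read_state(); print(s["eef_pos"],s["wrist_force"],s["clock"])
for n,box,k in [("scene",(185,180,345,300),4),("side",(260,125,400,275),4)]:
    c=camera(n); im=c["color"][:,:,::-1]; x0,y0,x1,y1=box
    cv2.imwrite(f"pics/a_{n}.png",cv2.resize(im[y0:y1,x0:x1],None,fx=k,fy=k,interpolation=cv2.INTER_CUBIC))
c=camera("wrist");cv2.imwrite("pics/a_wrist.png",c["color"][:,:,::-1])
E
```

```text
[476.44836948 253.1798192  276.30102869] [-0.85148329 -0.77210336  0.59582156] 1.85
```

View pics/a_side.png

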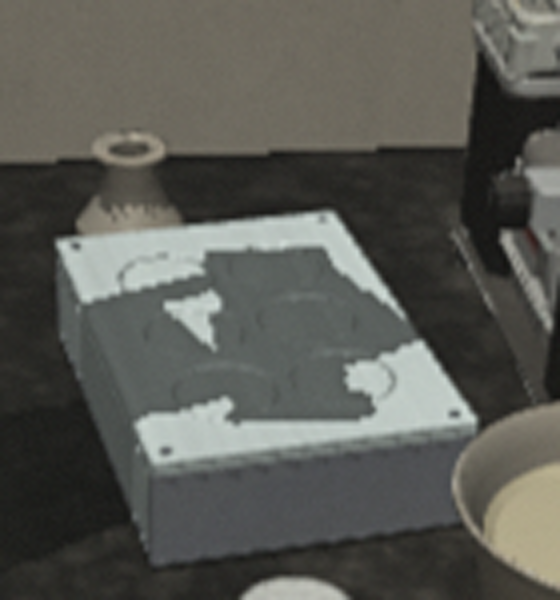

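View pics/a_wrist.png

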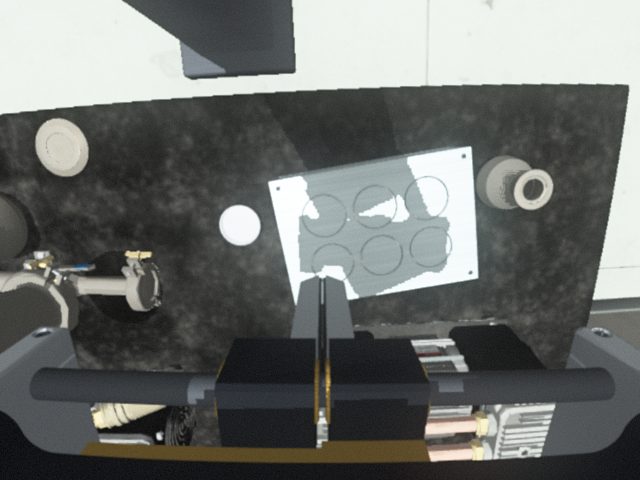

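The move was refused because "turn" is needed, so nothing moved. The wrist picture shows the shut fingertips at (322,285), ahead of the disc rings at (322,215) and (333,262), and clear space round the case. I'll send the descent again.

Emit:
arm_command([
  {"xyz": [0,-0.001,-0.05],"turn": [0,0,0]},
  {"xyz": [0,0,-0.05],"turn": [0,0,0]},
  {"xyz": [0,0,-0.05],"turn": [0,0,0]},
  {"xyz": [0,0,-0.03],"turn": [0,0,0]},
  {"xyz": [0,0,-0.01],"turn": [0,0,0]},
  {"xyz": [0,0,0],"turn": [0,0,0]},
  {"xyz": [0,0,0],"turn": [0,0,0]},
])

```text
clock: 2.88
eef_pos: [477.7, 251.1, 87.9]
eef_rot: [3.141, 0.002, 3.1]
wrist_force: [-0.5, 0.0, -0.2]
finger_gap: 0.3
```

```bash
python3 - <<'E'
from h import *
s=read_state(); print(s["eef_pos"],s["wrist_force"],s["clock"])
for n,box,k in [("side",(260,125,400,275),4)]:
    c=camera(n); im=c["color"][:,:,::-1]; x0,y0,x1,y1=box
    cv2.imwrite(f"pics/b_{n}.png",cv2.resize(im[y0:y1,x0:x1],None,fx=k,fy=k,interpolation=cv2.INTER_CUBIC))
c=camera("wrist");cv2.imwrite("pics/b_wrist.png",c["color"][:,:,::-1])
E
```

```text
[477.71170633 251.10969985  87.86506199] [-0.4631459   0.03795648 -0.16378878] 2.875
```

View pics/b_side.png

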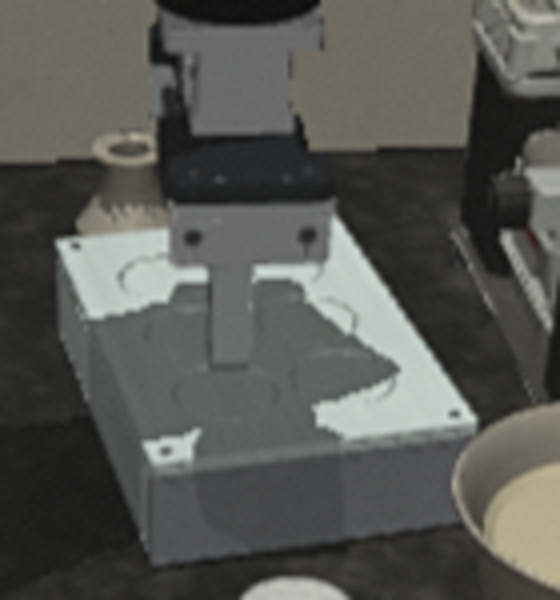

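View pics/b_wrist.png

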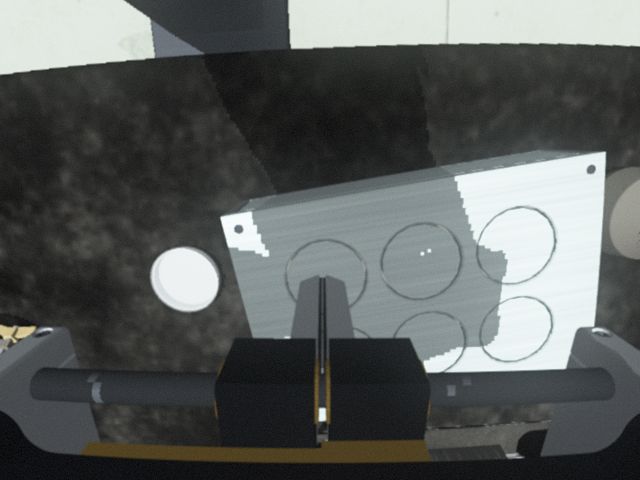

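The wrist view puts the tips at (322,278) and the ring centre at (326,275), so they are well aligned, about 15 mm up. I'll feel down now.

Emit:
arm_command([
  {"xyz": [0,0,-0.008],"turn": [0,0,0]},
  {"xyz": [0,0,-0.004],"turn": [0,0,0]},
  {"xyz": [0,0,-0.002],"turn": [0,0,0]},
  {"xyz": [0,0,-0.001],"turn": [0,0,0]},
  {"xyz": [0,0,0],"turn": [0,0,0]},
  {"xyz": [0,0,0],"turn": [0,0,0]},
])

```text
clock: 3.72
eef_pos: [477.0, 251.0, 71.5]
eef_rot: [3.142, 0.0, 3.101]
wrist_force: [-1.0, 0.4, 2.2]
finger_gap: 0.5
```

Emit:
arm_command([
  {"xyz": [0,0,-0.001],"turn": [0,0,0]},
  {"xyz": [0,0,0],"turn": [0,0,0]},
  {"xyz": [0,0,0],"turn": [0,0,0]},
])

```text
clock: 4.1
eef_pos: [477.1, 251.0, 70.5]
eef_rot: [3.142, 0.0, 3.101]
wrist_force: [-2.0, -1.4, 4.9]
finger_gap: 0.5
```

Emit:
arm_command([
  {"xyz": [0,0,-0.001],"turn": [0,0,0]},
  {"xyz": [0,0,0],"turn": [0,0,0]},
  {"xyz": [0,0,0],"turn": [0,0,0]},
])

```text
clock: 4.47
eef_pos: [477.0, 251.0, 69.4]
eef_rot: [3.142, 0.0, 3.101]
wrist_force: [-0.6, -0.7, 2.7]
finger_gap: 0.3
```

```bash
python3 - <<'E'
from h import *
s=read_state(); print(s["eef_pos"],s["wrist_force"],s["clock"])
c=camera("side"); im=c["color"][:,:,::-1]
cv2.imwrite("pics/c_side.png",cv2.resize(im[125:275,250:400],None,fx=4,fy=4))
E
```

```text
[477.02684915 251.03215615  69.40449041] [-0.58134012 -0.74676413  2.71904502] 4.475
```

View pics/c_side.png

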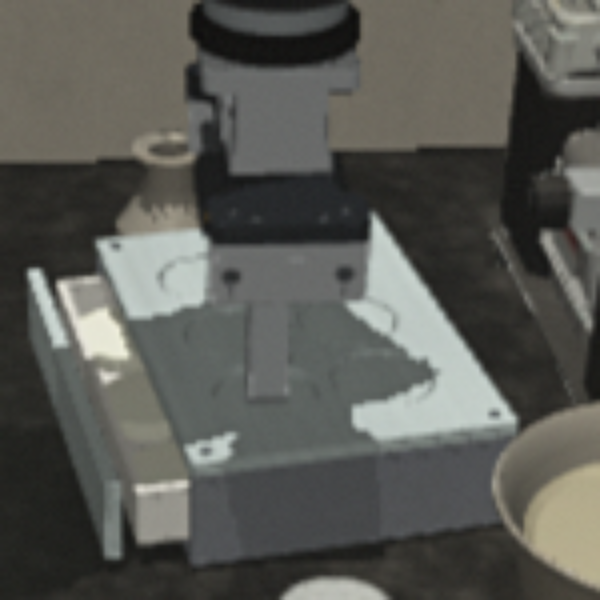

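The first disc was the catch: the side view shows the drawer out, with its front at (75,420) in the zoom. I'll give it a moment, then lift clear.

Emit:
arm_command([
  {"xyz": [0,0,0],"turn": [0,0,0]},
  {"xyz": [0,0,0],"turn": [0,0,0]},
  {"xyz": [0,0,0.005],"turn": [0,0,0]},
  {"xyz": [0,0,0.015],"turn": [0,0,0]},
  {"xyz": [0,0,0.04],"turn": [0,0,0]},
  {"xyz": [0,0,0.05],"turn": [0,0,0]},
  {"xyz": [0,0,0.05],"turn": [0,0,0]},
  {"xyz": [0,0,0],"turn": [0,0,0]},
  {"xyz": [0,0,0],"turn": [0,0,0]},
  {"xyz": [0,0,0],"turn": [0,0,0]},
])

```text
clock: 5.78
eef_pos: [476.5, 250.8, 228.3]
eef_rot: [-3.141, -0.002, 3.101]
wrist_force: [0.3, 0.7, 0.3]
finger_gap: 0.3
```

```bash
python3 - <<'E'
from h import *
s=read_state(); print(s["eef_pos"],s["wrist_force"],s["clock"])
c=camera("side"); im=c["color"][:,:,::-1]
a=cv2.resize(im[125:275,250:400],None,fx=2.6,fy=2.6)
c=camera("scene"); im=c["color"][:,:,::-1]
b=cv2.resize(im[200:350,185:335],None,fx=2.6,fy=2.6)
cv2.imwrite("pics/d.png",np.hstack([a,b]))
E
```

```text
[476.53772708 250.79754908 228.25850111] [0.31896901 0.6712125  0.29266548] 5.775
```

View pics/d.png

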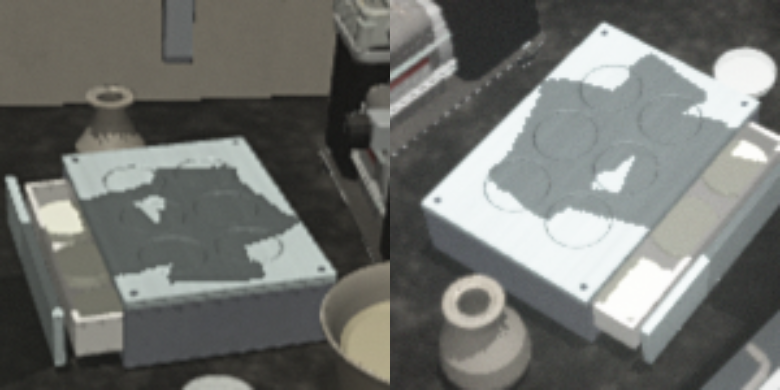

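The drawer stands out, all six disc rings look flush, and the vessel and dish are where they were. The arm is clear, so I'll hand in.

```bash
python3 -c "
from cell import *
print(sign_off())"
```

```text
the job is handed in; nothing more can be done
None
```

The drawer is open and the job is handed in. The catch was under the first disc I tried, at case x = −30, y = −60. I pressed it with shut fingers to about 2.5 mm below first contact by the measured TCP height. The wrist force along z stayed at or below about 5 N, and I then lifted about 160 mm clear.

**Last checks:**
- **Drawer:** both outside cameras showed it well out. I judged the 40 mm by eye rather than measuring it.
- **Catch disc:** its ring looked flush like the others, judged by eye; there is no catch reading in the state.
- **Loose things:** the vessel and dish looked unmoved. The ferrule was not in the last pictures I looked at, but the arm stayed well above it.
- **Arm:** wrist force was at its noise level (under 1 N), so the robot was touching nothing. The clock stood at about 6 s of the 58 s allowed.

One move call was refused because the "turn" entries were missing; nothing moved, and I sent it again. No other check failed; the two camera fixes of the case differed by about 2–3 mm, near the stated calibration accuracy.

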